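# Clamp a printed arch support in the trimming fixture

## Robot

A 7-joint arm with a two-finger parallel gripper is mounted at the origin on the work surface. World frame = base frame: x ahead of the robot, y to its left, z up, the work surface at z = 0. Lengths are in m, angles in rad, forces in N, time in s.
With the tool pointing down it reaches from about 0.425 to 0.825 m from the base axis. Payload 3.6 kg.
Tool frame: the origin (TCP) lies midway between the tips of the shut fingers; the grasp point (between the pads) lies manip.tcp_to_grasp behind it (manip.tcp_to_grasp is the distance from the TCP to the grasp point, in m); z points along the fingers, y is the direction in which the jaws open and shut (so a half turn about z gives the same grasp; the last joint's range is limited). The gripper opens to 93 mm and grips with 3 to 60 N. Pads are 15 mm wide; open, the fingers measure 128 mm over their backs; the gripper's body (75 mm by 188 mm) begins 65 mm behind the grasp point.
Start: joints at [1.317, 0.615, -0.013, 1.423, 0.008, 1.103, -0.04], TCP at [0.147, -0.633, 0.219] pointing down, gripper open.
Joint ranges: [-3.12, 3.12], [-0.3, 2.06], [-1.34, 1.32], [0.26, 2.42], [-1.36, 4.5], [0.01, 1.98], [-2.84, 2.84]. Speed limits (rad/s): [2.79, 2.79, 3.14, 3.14, 3.14, 3.14, 3.14].

## Interface

Orientations are given as a rotation vector (axis times angle).
In Python, from bench import manip, imaging gives the robot as it stands.
- The arm moves only by the shell command python3 -m inch 'ROWS' [OPENING] [FORCE]. ROWS is JSON, a list of rows, each a list of 4 numbers: the shift along the tool's x, y, z in cm, then the turn about the tool's z in degrees. In form: [[tx, ty, tz, turn], ...]. A call has 1 to 8 rows; each row is the pose to reach, as a shift and turn from the pose measured when the call began, along the tool's axes at that moment; what a row does not reach only later rows make up. A row lasts 1/10 s, in which the tool goes at most 50 mm and 8.59 degrees, less where a joint would pass 70% of its speed; a pose out of reach is approached as far as the arm can. A call with a gripper value outside its range is refused whole. OPENING is the finger opening in cm, from 0 to 9.3, set as the call begins (- or left out, the last holds). The fingers move at their own pace and stop on an object; FORCE is the grip in N (left out, the last holds). Time passes only in rows, so rows that repeat a pose let the fingers close. It gives the time, the measured TCP pose, the force and the opening at its end, in the units of the state.
- manip.observe(): the state, without advancing time (a new reading comes with each control period).
- imaging.get_image(name): name is "side" or "top"; returns the picture (384x512x3 uint8, red, green, blue); there is no depth.
- imaging.get_calibration(name): a dict with "camera_matrix" (3x3 intrinsics, pixels), "camera_from_world" (4x4, takes a point from world to camera coordinates). Camera axes: x right, y down, z forward; pixel columns grow to the right and rows downward; lengths in m; the calibration is good to about 2 mm. A picture is of the moment at which its call begins. get_calibration takes no time and is no camera call.
- manip.sign_off(): hands the job in, once; it reports no verdict.
Trained networks look in the newest picture that a camera, given by its name, has taken for a name from the list of things; names that differ only in an ending like _2 or _b are one class to them, and where a whole thing is asked for, a point or a joint stands for the part that bears it (a point fixed in the world has none). Each returns a list of dicts, best first, with "conf" (0 to 1); they miss things now and then, are a little off and sometimes report something else, mostly with a low value. They report only what shows in the picture. A call takes as long as a camera call. They do not tell look-alikes from the thing itself.
- imaging.masks_of(thing, camera): "region" (384x512 bool, what is visible of it) and "rect" ([left, top, right, bottom] in pixels, round what is visible of it).
- imaging.pinpoint(thing, camera): "point" ([column, row] in pixels: a listed point, or the origin of a listed thing).
The state is a dict: "time": time; "joints": joint angles; "dq": joint speeds; "tau": joint torques, N m; "ee_pos": TCP position; "tcp_rot": TCP orientation; "contact_force": force on the tool from outside, world axes, zero at the start; "torque": the same for the moment, N m; "opening": finger opening in m.
Only numpy, scipy, OpenCV 4.12 (cv2) and the standard library are available. Lean on these libraries where they do the work, as an engineer would, in place of code of your own. Each camera call takes 0.05 s, during which the arm holds its last target.

## Task

The printed arch support lies in its trimming fixture with the clamp open. With a finger, push the steel clamp strap round over the part until it rests against its stop, and only then push the red cam lever fully down so that the pad clamps the part. Nothing is to be picked up: keep the fingers off the printed part, leave it and the things around the fixture where they are, and end clear of everything.

Things in the scene. Friction and masses are not known exactly. Their poses are not given: they have to be found in the camera images.
- fixture: Aluminium fixture plate, 200 (x) x 170 (y) x 12 mm thick, fixed to the bench; origin at the centre of its underside, z up. In its frame: a dark pivot post 32 mm across at x = -60 mm, y = 0 carries the strap, whose underside is 77 mm above the bench; the printed part lies in a low nest round x = 15 mm, y = 0; a slim steel stop post 12 mm across and 89 mm high stands at x = 64, y = -19.5 mm and marks where the blue strap end comes to rest.
- strap_pivot (a point): Point on the upright pivot axis of the strap, at mid-thickness of the strap, 81 mm above the bench. Axes as fixture.
- strap (a joint): Swing of the strap about the upright pivot, rad: 0 = over the part, against its stop, strap pointing along the fixture's +x; grows counter-clockwise seen from above (towards the fixture's +y) up to 1.7; starts between 0.9 and 1.4. Stiff enough to stay where it is left: about 1.5 to 3 N at the blue end moves it.
- strap_tip (a point): Centre of the blue plastic block at the free end of the steel strap, 131 mm from the pivot axis, 81 mm above the bench. The block is 28 mm along the strap, 26 mm wide and 22 mm high; the strap is 24 mm wide and 8 mm thick. x axis along the strap away from the pivot, z up. It sweeps 13 mm above the top of the part, which reaches out to 120 mm from the pivot axis.
- lever_hinge (a point): Level hinge axis of the cam lever, in a dark fork on the strap (22 mm along the strap, 24 mm wide, reaching 113 mm above the bench), 75 mm from the pivot axis and 105 mm above the bench; x axis along the strap away from the pivot, the hinge axis is y.
- lever (a joint): Angle of the red cam lever, rad: 0 = up, standing 60 degrees above level and leaning towards the strap's pivot; grows as it is pushed down towards the pivot; 1.0 = fully down, 3 degrees above level, lying above the strap. Starts between 0 and 0.2. Stays where it is left; about 3 N square to the lever near its end moves it. It lowers the pad by 6 mm, which meets the part at about 0.67.
- lever_tip (a point): Centre of the ball, 18 mm in diameter, at the end of the red lever, 91 mm from the lever hinge. The lever is a round bar 12 mm in diameter.
- pad: Round black rubber pressure pad, 26 mm across and 8 mm thick, sprung, under the strap below the lever hinge; origin at the centre of its underside, 61 mm above the bench when the lever is up.
- part: Loose printed arch support, foot-shaped, about 61 x 140 mm and 45 mm high, beige with a pink top; lies in the nest on the plate, long side along the fixture's y; origin at the centre of its underside. Its top is 57 mm above the bench. To be clamped, not touched by the fingers.
- spool: Bystander: small orange reel, 84 mm across, 40 mm high, standing on its flange; origin at the centre of its underside.
- jar: Bystander: white jar with a blue label, 52 mm across, 65 mm high; origin at the centre of its underside.
- star: Bystander: white six-armed printed star, 72 mm across, 30 mm high; origin at the centre of its underside.
- brush: Bystander: paint brush, about 160 mm long with a wooden handle, lying flat; origin on the underside.
Mind the look-alikes: they are no part of the job. Several things have the shape of the part; the one meant has the colours described above.

How it is judged:
On the way, in this order (a step that is already met when the one before it is completed fails the run):
1. the strap rests against its stop, the lever still up (value of joint strap below 0.05 rad and value of joint lever below 0.4 rad), for 0.2 s.
2. the lever is fully down and the pad presses on the part (value of joint lever above 0.93 rad and contact force between pad and part above 3 N and value of joint strap below 0.05 rad), for 0.2 s.
At the end, for the whole second after the job is handed in: Strap within 0.05 rad of its stop, lever at 0.93 rad or more of 1.0, pad pressing on the part with more than 3 N, the part at rest within 6 mm and the bystanders within 15 mm of where they started (all of step 2 and distance of part from where it was at the start of the episode below 0.006 m and linear speed of part below 0.02 m/s and distance of each of spool, jar, star, brush from where it was at the start of the episode below 0.015 m); the robot touches nothing.
It fails at once if the lever is pushed down before the strap is over the part (value of joint lever above 0.5 rad and value of joint strap above 0.12 rad).
It fails at once if the fingers push or hold the printed part (contact force between the fingers and part above 2 N).
It fails at once if the printed part is shifted or lifted (distance of part from where it was at the start of the episode above 0.008 m).
It fails at once if a thing beside the fixture is shifted or picked up (distance of any of spool, jar, star, brush from where it was at the start of the episode above 0.02 m).
It also fails if it takes over 48 s, if anything falls off the work surface, if the arm or the gripper's body presses on something with over 40 N, if the wrist force passes 120 N, or if a joint passes its speed limit or range.

## Working session

There is one attempt and no reset: what is moved stays moved. The work goes in short steps, Python scripts to look and compute and a shell command to move; the robot and the scene stay as the last step left them, time stands still between calls to the robot, and variables do not carry over. Pictures are saved under pics/ and viewed, and the job is handed in when it is done.

```bash
mkdir -p pics; ls
python3 - <<'E'
from bench import manip, imaging
import cv2,numpy as np
s=manip.observe(); print({k:np.round(v,3).tolist() for k,v in s.items()}, manip.tcp_to_grasp)
for n in("side","top"):
    im=imaging.get_image(n); cv2.imwrite(f"pics/{n}0.png",im[:,:,::-1])
    c=imaging.get_calibration(n); print(n,np.round(c["camera_matrix"],1).tolist(),np.round(c["camera_from_world"],3).tolist())
    for t in("fixture","strap_pivot","strap_tip","lever_hinge","lever_tip","part","pad","spool","jar","star","brush"):
        print(t,[(round(r["conf"],2),np.round(r["point"]).tolist()) for r in imaging.pinpoint(t,n)[:3]])
E
```

```text
pics
{'time': 0.0, 'joints': [1.316, 0.616, -0.013, 1.425, 0.008, 1.103, -0.04], 'dq': [-0.001, -0.0, 0.002, -0.0, 0.001, 0.001, 0.0], 'tau': [0.0, -45.894, 0.209, -16.575, -0.061, 0.02, 0.0], 'ee_pos': [0.147, -0.632, 0.218], 'tcp_rot': [-3.119, -0.357, 0.001], 'contact_force': [0.401, 0.191, -0.085], 'torque': [0.03, 0.027, 0.001], 'opening': 0.093} 0.0188
side [[373.9, 0.0, 253.3], [0.0, 373.9, 195.3], [0.0, 0.0, 1.0]] [[0.843, -0.538, -0.011, -0.477], [-0.337, -0.512, -0.79, 0.34], [0.419, 0.67, -0.613, 0.674], [0.0, 0.0, 0.0, 1.0]]
fixture [(0.84, [276.0, 255.0])]
strap_pivot [(0.93, [251.0, 239.0])]
strap_tip [(0.88, [271.0, 203.0])]
lever_hinge []
lever_tip [(0.69, [258.0, 198.0]), (0.48, [331.0, 307.0]), (0.26, [289.0, 199.0])]
part [(0.86, [286.0, 251.0]), (0.81, [183.0, 277.0]), (0.64, [218.0, 210.0])]
pad []
spool [(0.58, [348.0, 244.0])]
jar [(0.82, [290.0, 325.0])]
star [(0.85, [332.0, 307.0])]
brush [(0.74, [288.0, 199.0])]
top [[460.0, 0.0, 253.0], [0.0, 460.0, 193.7], [0.0, 0.0, 1.0]] [[0.018, -0.999, 0.027, 0.034], [-0.986, -0.022, -0.166, 0.634], [0.166, -0.024, -0.986, 0.989], [0.0, 0.0, 0.0, 1.0]]
fixture [(0.87, [285.0, 205.0]), (0.34, [310.0, 138.0])]
strap_pivot [(0.92, [283.0, 228.0])]
strap_tip [(0.75, [245.0, 179.0]), (0.35, [355.0, 245.0])]
lever_hinge [(0.87, [259.0, 194.0])]
lever_tip [(0.69, [277.0, 212.0])]
part [(0.89, [191.0, 218.0]), (0.71, [281.0, 227.0]), (0.59, [257.0, 297.0])]
pad []
spool [(0.61, [308.0, 138.0])]
jar [(0.7, [357.0, 245.0])]
star [(0.57, [363.0, 204.0])]
brush [(0.55, [211.0, 133.0])]
```

```bash
cat > h.py <<'E'
from bench import manip, imaging
import cv2,numpy as np
C={n:imaging.get_calibration(n) for n in("side","top")}
def proj(n,p):
    q=C[n]["camera_from_world"]@np.r_[p,1]; u=C[n]["camera_matrix"]@q[:3]; return u[:2]/u[2]
def atz(n,px,z):
    T=np.array(C[n]["camera_from_world"]);R=T[:3,:3];o=-R.T@T[:3,3]
    d=R.T@np.linalg.solve(C[n]["camera_matrix"],[px[0],px[1],1]); return o+d*(z-o[2])/d[2]
E
python3 - <<'E'
import cv2
for n,(x0,y0,x1,y1) in{"side":(150,150,390,330),"top":(150,100,390,320)}.items():
    im=cv2.imread(f"pics/{n}0.png"); cv2.imwrite(f"pics/{n}0c.png",cv2.resize(im[y0:y1,x0:x1],None,fx=2.7 if n=="top" else 3,fy=2.7 if n=="top" else 3,interpolation=cv2.INTER_CUBIC))
from h import *
for n,t,z,p in[("top","pivot",.081,(283,228)),("side","pivot",.081,(251,239)),("top","tip",.081,(245,179)),("side","tip",.081,(271,203)),("top","hinge",.105,(259,194)),("top","fix",0,(285,205)),("side","fix",0,(276,255)),("top","ltip",.18,(277,212)),("side","ltip",.18,(258,198)),
 ("top","spool",0,(308,138)),("side","spool",0,(348,244)),("top","jar",0,(357,245)),("side","jar",0,(290,325)),("top","star",0,(363,204)),("side","star",0,(332,307)),("top","brush",0,(211,133)),("side","brush",0,(288,199))]: print(n,t,atz(n,p,z).round(3))
E
```

```text
top pivot [ 0.554 -0.019  0.081]
side pivot [ 0.551 -0.016  0.081]
top tip [0.661 0.066 0.081]
side tip [0.662 0.065 0.081]
top hinge [0.624 0.035 0.105]
top fix [ 0.616 -0.031  0.   ]
side fix [ 0.615 -0.026  0.   ]
top ltip [0.576 0.002 0.18 ]
side ltip [ 0.577 -0.005  0.18 ]
top spool [ 0.783 -0.086  0.   ]
side spool [ 0.789 -0.095  0.   ]
top jar [ 0.525 -0.201  0.   ]
side jar [ 0.528 -0.199  0.   ]
top star [ 0.623 -0.217  0.   ]
side star [ 0.629 -0.213  0.   ]
top brush [0.789 0.151 0.   ]
side brush [0.772 0.135 0.   ]
```

View pics/side0c.png

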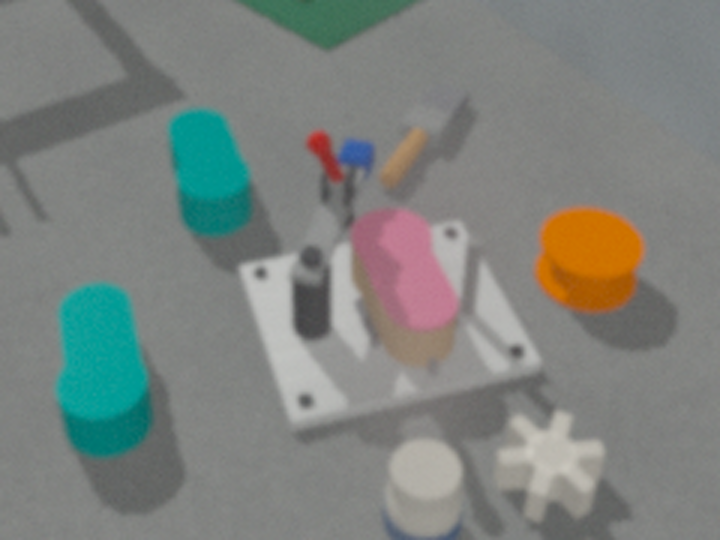

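View pics/top0c.png

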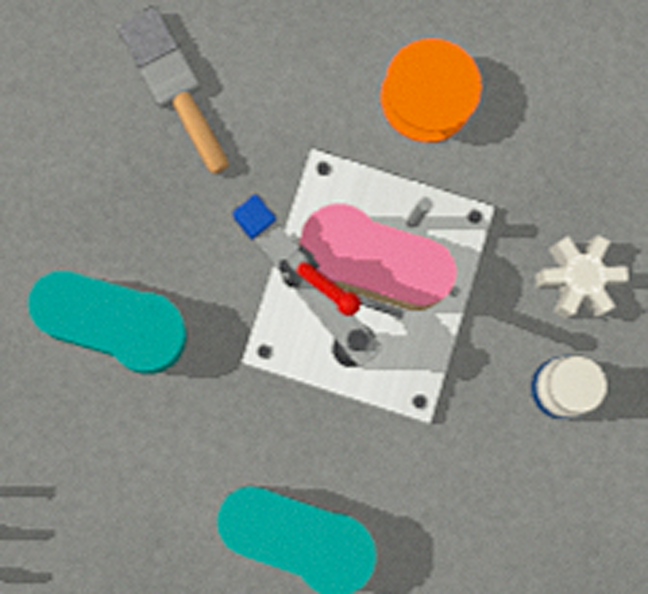

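View pics/side0.png

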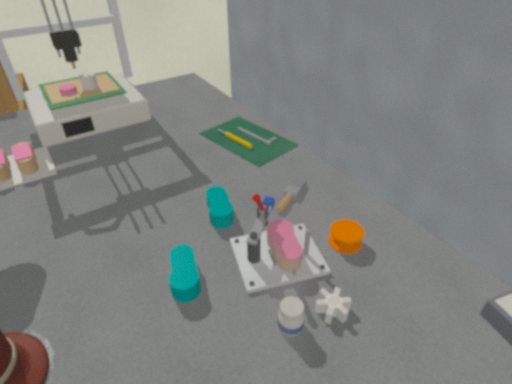

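View pics/top0.png

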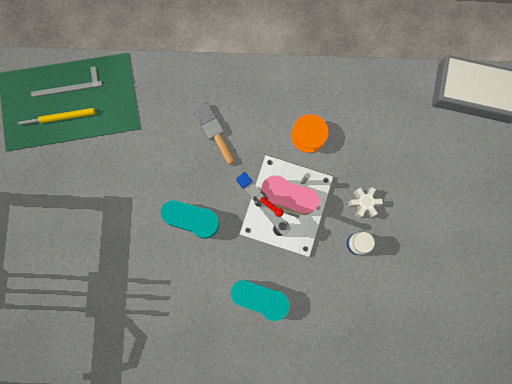

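The part meant is the beige/pink one: about (290,195) in top, (286,251) in side. The two teal foot shapes, at (190,218) and (260,300) in top, are look-alikes. The crop shows the strap ending in the blue block at top (244,180), with the pink part lying in the nest. Next I'll work out the fixture yaw and the first approach.

```bash
cat >> h.py <<'E'
from scipy.spatial.transform import Rotation as Ro
def rel(target,yaw=None):
    "shift in tool axes (cm) and turn (deg, tool z) to world target, with tool x at yaw deg"
    s=manip.observe();R=Ro.from_rotvec(s["tcp_rot"]).as_matrix()
    y0=np.degrees(np.arctan2(R[1,0],R[0,0])); d=R.T@(np.array(target)-s["ee_pos"])*100
    return np.round(d,2).tolist(), None if yaw is None else round(-((yaw-y0+180)%360-180),1), round(y0,1)
E
python3 - <<'E'
from h import *
s=[atz("top",p,.012)[:2] for p in[(269.6,162.2),(325.9,180),(305.6,248.5),(248,230)]]
print(np.round(s,3)); c=np.mean(s,0)
for a,b in((3,0),(2,1)): v=s[b]-s[a]; print(np.degrees(np.arctan2(v[1],v[0])))
for a,b in((0,1),(3,2)): v=s[b]-s[a]; print(np.degrees(np.arctan2(v[1],v[0]))+90)
yaw=np.radians(-17); 
print(c,c-0.06*np.array([np.cos(yaw),np.sin(yaw)]))
for w,y in(((.40,-.30,.26),None),((.46,.08,.26),37.5),((.634,.102,.20),37.5),((.634,.102,.071),37.5)): print(w,rel(w,y))
E
```

```text
[[ 0.717  0.008]
 [ 0.677 -0.127]
 [ 0.514 -0.078]
 [ 0.554  0.056]]
-16.514885631293893
-16.604274423556678
-16.606202185259804
-16.646307889581962
[ 0.61546613 -0.03512885] [ 0.55808785 -0.01758655]
(0.4, -0.3, 0.26) ([32.19, -26.74, -4.13], None, np.float64(13.1))
(0.46, 0.08, 0.26) ([46.62, -62.4, -4.13], np.float64(-24.4), np.float64(13.1))
(0.634, 0.102, 0.2) ([64.07, -60.61, 1.87], np.float64(-24.4), np.float64(13.1))
(0.634, 0.102, 0.071) ([64.06, -60.61, 14.77], np.float64(-24.4), np.float64(13.1))
```

```bash
python3 -m inch '[[4,-3.4,-1,0],[8,-6.7,-2,0],[12,-10,-3,0],[16,-13.4,-4,0],[20,-16.7,-4.1,0],[24,-20,-4.1,0],[28,-23.4,-4.1,0],[32,-26.7,-4.1,0]]' 0 20
python3 - <<'E'
from h import *
for w,y in(((.46,.08,.26),37.5),((.634,.102,.20),37.5)): print(w,rel(w,y))
E
```

```text
time: 2.0
ee_pos: [0.3869, -0.3154, 0.2601]
tcp_rot: [3.12, 0.357, 0.001]
contact_force: [0.0, 0.4, -0.0]
opening: 0.0339
(0.46, 0.08, 0.26) ([16.04, -36.87, -0.01], np.float64(-24.5), np.float64(13.0))
(0.634, 0.102, 0.2) ([33.49, -35.09, 6.01], np.float64(-24.5), np.float64(13.0))
```

```bash
python3 -m inch '[[2,-4.5,0,-3],[4,-9,0,-6],[6,-13.5,0,-9],[8,-18,0,-12],[10,-22.5,0,-16],[12,-27,0,-19],[14,-31.5,0,-22],[16,-36,0,-24.5]]'
python3 - <<'E'
from h import *
for w,y in(((.634,.102,.20),37.5),((.634,.102,.071),37.5)): print(w,rel(w,y))
E
```

```text
time: 2.8
ee_pos: [0.4618, 0.0732, 0.2604]
tcp_rot: [2.972, 1.013, 0.003]
contact_force: [1.5, -0.3, 0.8]
opening: 0.0002
(0.634, 0.102, 0.2) ([15.39, 8.22, 6.07], np.float64(0.1), np.float64(37.6))
(0.634, 0.102, 0.071) ([15.38, 8.2, 18.97], np.float64(0.1), np.float64(37.6))
```

```bash
python3 -m inch '[[4,2,0,0],[8,4,1.5,0],[12,6.2,3,0],[15.4,8.2,6,0],[15.4,8.2,10,0],[15.4,8.2,14,0],[15.4,8.2,17,0],[15.4,8.2,17,0]]'
python3 - <<'E'
from h import *
print(rel((.634,.102,.071),37.5))
for n in("side","top"): cv2.imwrite(f"pics/{n}1.png",imaging.get_image(n)[:,:,::-1])
a=cv2.imread("pics/side1.png")[160:300,190:340];b=cv2.imread("pics/top1.png")[120:260,190:340]
cv2.imwrite("pics/c1.png",cv2.resize(np.hstack([a,b]),None,fx=2.6,fy=2.6,interpolation=cv2.INTER_CUBIC))
E
```

```text
time: 3.6
ee_pos: [0.6307, 0.1009, 0.0858]
tcp_rot: [2.973, 1.013, -0.014]
contact_force: [-0.9, 0.1, -0.4]
opening: 0.0005
([0.34, 0.12, 1.48], np.float64(0.1), np.float64(37.6))
```

View pics/c1.png

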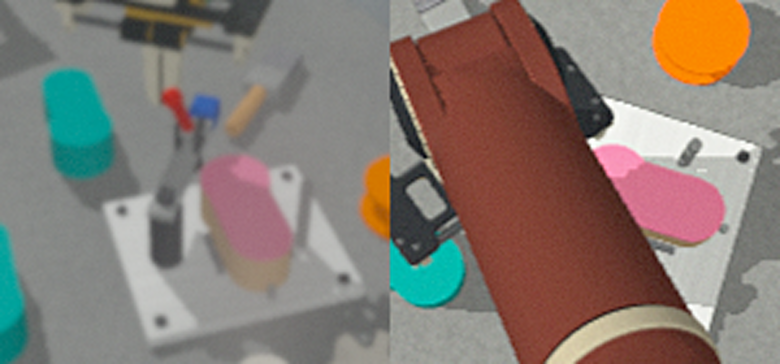

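The side view shows the shut fingers at crop (165,80), beyond the blue block at (205,105) on its counter-clockwise side. That is where I want them. I'll descend, then sweep along the arc.

```bash
python3 -m inch '[[0.3,0.1,1.4,0],[0.3,0.1,1.4,0],[0.3,0.1,1.4,0]]'
cat >> h.py <<'E'
PIV=np.array([.556,-.018]); 
def arc(th,off=.0305,z=.071,r=.131):
    t=np.radians(th);u=np.array([np.cos(t),np.sin(t)]);n=np.array([-u[1],u[0]])
    return np.r_[PIV+r*u+off*n,z]
E
python3 - <<'E'
from h import *
for th in range(40,-20,-5): print(th,rel(arc(th),th))
E
```

```text
time: 4.0
ee_pos: [0.6381, 0.1033, 0.078]
tcp_rot: [2.972, 1.012, 0.005]
contact_force: [-0.7, -0.1, -0.2]
opening: 0.0004
40 ([-0.95, 1.01, 0.7], np.float64(-2.4), np.float64(37.6))
35 ([-0.69, 2.15, 0.7], np.float64(2.6), np.float64(37.6))
30 ([-0.52, 3.31, 0.71], np.float64(7.6), np.float64(37.6))
25 ([-0.46, 4.48, 0.71], np.float64(12.6), np.float64(37.6))
20 ([-0.5, 5.65, 0.71], np.float64(17.6), np.float64(37.6))
15 ([-0.65, 6.82, 0.72], np.float64(22.6), np.float64(37.6))
10 ([-0.89, 7.97, 0.72], np.float64(27.6), np.float64(37.6))
5 ([-1.23, 9.09, 0.72], np.float64(32.6), np.float64(37.6))
0 ([-1.67, 10.18, 0.72], np.float64(37.6), np.float64(37.6))
-5 ([-2.21, 11.22, 0.72], np.float64(42.6), np.float64(37.6))
-10 ([-2.83, 12.22, 0.72], np.float64(47.6), np.float64(37.6))
-15 ([-3.54, 13.15, 0.73], np.float64(52.6), np.float64(37.6))
```

```bash
python3 -m inch '[[-0.7,0,0.5,0],[-0.7,0.5,0.6,0],[-0.7,1.2,0.6,0],[-0.7,1.8,0.6,0],[-0.6,2.4,0.6,3],[-0.5,3.0,0.6,6],[-0.5,3.6,0.6,9],[-0.5,4.2,0.6,11]]'
python3 - <<'E'
from h import *
for th in range(25,-20,-5): print(th,rel(arc(th),th))
cv2.imwrite("pics/c2.png",cv2.resize(imaging.get_image("side")[160:300,190:340,::-1],None,fx=4,fy=4,interpolation=cv2.INTER_CUBIC))
E
```

```text
time: 4.8
ee_pos: [0.6605, 0.068, 0.0721]
tcp_rot: [-3.057, -0.721, -0.008]
contact_force: [-0.1, 2.3, -1.0]
opening: 0.0007
25 ([-0.01, 0.33, 0.11], np.float64(1.5), np.float64(26.5))
20 ([0.18, 1.49, 0.12], np.float64(6.5), np.float64(26.5))
15 ([0.26, 2.66, 0.12], np.float64(11.5), np.float64(26.5))
10 ([0.24, 3.83, 0.12], np.float64(16.5), np.float64(26.5))
5 ([0.12, 5.0, 0.12], np.float64(21.5), np.float64(26.5))
0 ([-0.11, 6.15, 0.12], np.float64(26.5), np.float64(26.5))
-5 ([-0.43, 7.28, 0.12], np.float64(31.5), np.float64(26.5))
-10 ([-0.85, 8.37, 0.12], np.float64(36.5), np.float64(26.5))
-15 ([-1.36, 9.43, 0.11], np.float64(41.5), np.float64(26.5))
```

View pics/c2.png

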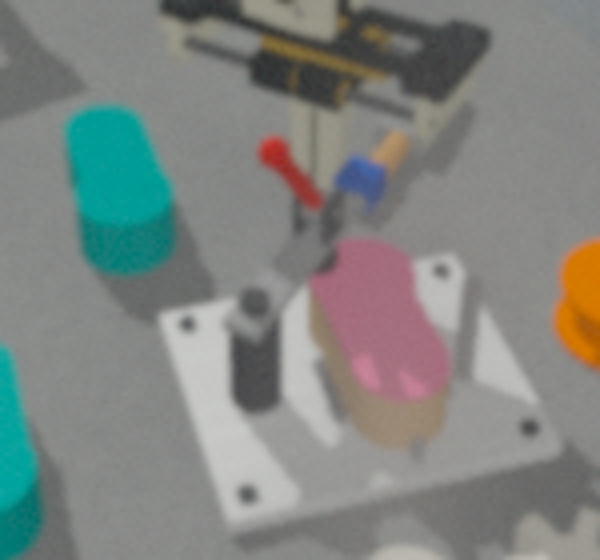

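The strap is moving: the blue block is now at crop (360,180), with the fingers against its far side. Contact is about 2.3 N. I'll carry on.

```bash
python3 -m inch '[[0.1,0.8,0,3],[0.2,1.5,0,6],[0.2,2.3,0,10],[0.2,3.0,0,13],[0.2,3.8,0,16],[0.2,4.5,0,19],[0.1,5.2,0,22],[0,6.0,0,25]]'
python3 - <<'E'
from h import *
for th in (0,-5,-10,-14,-16.6,-18): print(th,rel(arc(th),th))
E
```

```text
time: 5.65
ee_pos: [0.687, 0.013, 0.0722]
tcp_rot: [-3.14, -0.037, -0.005]
contact_force: [-2.2, 2.2, 0.5]
opening: 0.0005
0 ([0.0, 0.05, 0.12], np.float64(1.3), np.float64(1.3))
-5 ([0.19, 1.21, 0.12], np.float64(6.3), np.float64(1.3))
-10 ([0.28, 2.38, 0.12], np.float64(11.3), np.float64(1.3))
-14 ([0.27, 3.32, 0.11], np.float64(15.3), np.float64(1.3))
-16.6 ([0.24, 3.93, 0.11], np.float64(17.9), np.float64(1.3))
-18 ([0.2, 4.26, 0.11], np.float64(19.3), np.float64(1.3))
```

```bash
python3 -m inch '[[0.1,0.7,0,4],[0.2,1.4,0,8],[0.3,2.1,0,12],[0.3,2.8,0,15],[0.3,3.3,0,18],[0.3,3.7,0,18],[0.3,3.8,0,18],[0.3,3.8,0,18]]'
python3 - <<'E'
from h import *
for th in (-14,-16.6,-18): print(th,rel(arc(th),th))
cv2.imwrite("pics/c3.png",cv2.resize(imaging.get_image("side")[160:300,190:340,::-1],None,fx=4,fy=4,interpolation=cv2.INTER_CUBIC))
E
```

```text
time: 6.45
ee_pos: [0.6908, -0.0257, 0.0722]
tcp_rot: [-3.108, 0.454, -0.004]
contact_force: [-0.9, -1.4, -0.0]
opening: 0.0006
-14 ([-0.2, -0.53, 0.12], np.float64(-2.6), np.float64(-16.6))
-16.6 ([-0.04, 0.06, 0.12], np.float64(-0.0), np.float64(-16.6))
-18 ([0.03, 0.38, 0.12], np.float64(1.4), np.float64(-16.6))
```

View pics/c3.png

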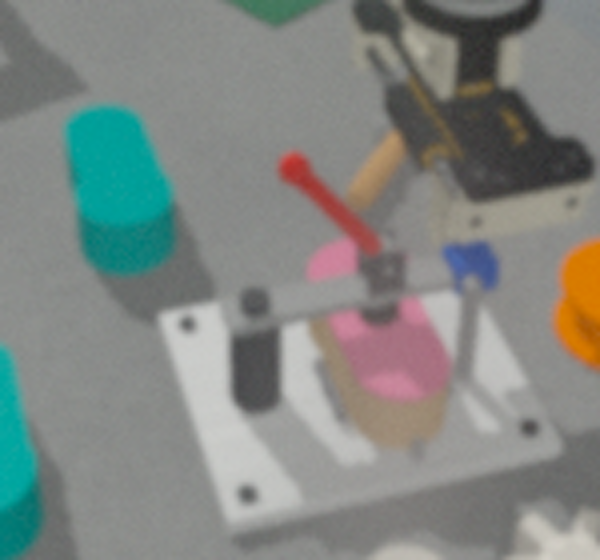

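The blue block at crop (470,265) is next to the stop post (470,330), but the force shows no firm contact yet. I'll push a few more mm until it rises.

```bash
python3 -m inch '[[0,0.2,0,0],[0,0.3,0,0],[0,0.3,0,0]]';  python3 -m inch '[[0,0.2,0,0],[0,0.3,0,0],[0,0.3,0,0]]'
```

```text
time: 6.8
ee_pos: [0.6907, -0.0268, 0.0723]
tcp_rot: [-3.106, 0.452, -0.007]
contact_force: [2.2, 4.0, -1.6]
opening: 0.0008
time: 7.1
ee_pos: [0.6908, -0.0268, 0.0724]
tcp_rot: [-3.102, 0.449, -0.009]
contact_force: [2.3, 4.8, -0.9]
opening: 0.0007
```

```bash
python3 -m inch '[[0,0.4,0,0],[0,0.7,0,0],[0,0.7,0,0]]'
python3 - <<'E'
from h import *
cv2.imwrite("pics/c4.png",cv2.resize(imaging.get_image("side")[160:300,190:340,::-1],None,fx=4,fy=4,interpolation=cv2.INTER_CUBIC))
print([(r["conf"],r["point"],atz("side",r["point"],.081)) for r in imaging.pinpoint("strap_tip","side")[:2]])
print(rel(arc(-16.6,off=.055),-16.6),rel(arc(-16.6,off=.055,z=.23),-16.6))
E
```

```text
time: 7.4
ee_pos: [0.6907, -0.0267, 0.0726]
tcp_rot: [-3.094, 0.442, -0.014]
contact_force: [4.5, 10.1, -2.7]
opening: 0.0005
[(0.66, [310.2, 226.4], array([ 0.68929675, -0.05667284,  0.081     ]))]
([-0.04, -2.48, 0.19], np.float64(0.3), np.float64(-16.3)) ([0.06, -2.75, -15.7], np.float64(0.3), np.float64(-16.3))
```

View pics/c4.png

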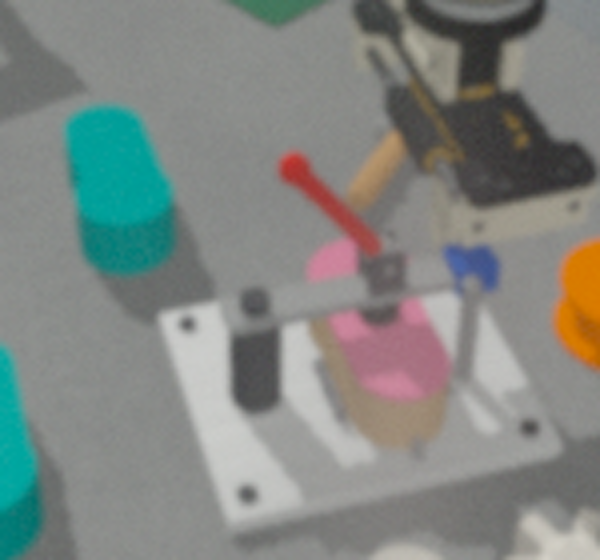

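It is against the stop: 11 N and no further motion. I'll back off and lift.

```bash
python3 -m inch '[[0,-1,0,0],[0,-2,0,0],[0,-2.5,-3,0],[0,-2.5,-7,0],[0,-2.7,-11,0],[0,-2.7,-15,0],[0,-2.7,-17,0],[0,-2.7,-17,0]]'
python3 - <<'E'
from h import *
for r in imaging.masks_of("strap_tip","side")[:1]: pass
im=imaging.get_image("side"); cv2.imwrite("pics/c5.png",cv2.resize(im[160:300,190:340,::-1],None,fx=4,fy=4,interpolation=cv2.INTER_CUBIC))
cv2.imwrite("pics/t5.png",imaging.get_image("top")[:,:,::-1])
print(imaging.pinpoint("lever_tip","side")[:2],imaging.pinpoint("lever_hinge","side")[:2],imaging.pinpoint("strap_tip","side")[:2],imaging.pinpoint("strap_tip","top")[:2],imaging.pinpoint("lever_tip","top")[:2])
t=np.radians(-16.6);u=np.array([np.cos(t),np.sin(t),0])
P=np.r_[PIV,0]
print("tip exp",proj("side",P+.131*u+[0,0,.081]),proj("top",P+.131*u+[0,0,.081]))
for l in(0,.1,.2):
    ph=np.radians(60-57*l); b=P+u*(.075-.091*np.cos(ph))+[0,0,.105+.091*np.sin(ph)]
    print(l,b.round(4),proj("side",b),proj("top",b))
E
```

```text
time: 8.3
ee_pos: [0.6983, -0.0048, 0.2475]
tcp_rot: [-3.095, 0.444, -0.027]
contact_force: [0.5, 0.7, -0.6]
opening: 0.0002
[{'point': [263.8, 204.8], 'conf': 0.64}] [{'point': [283.8, 219.2], 'conf': 0.86}, {'point': [285.9, 253.5], 'conf': 0.33}] [{'point': [310.1, 224.4], 'conf': 0.6}] [{'point': [288.9, 199.1], 'conf': 0.45}, {'point': [365.7, 203.5], 'conf': 0.16}] [{'point': [287.2, 209.9], 'conf': 0.61}]
tip exp [307.27185328 227.33118646] [299.74871562 171.12542279]
0 [ 0.5843 -0.0264  0.1838] [266.27378864 200.76493463] [291.64872778 207.8778294 ]
0.1 [ 0.577  -0.0243  0.1789] [262.81942289 203.22440714] [290.26515643 211.84223004]
0.2 [ 0.5702 -0.0222  0.1733] [259.61502024 205.89646561] [288.93082225 215.56909815]
```

View pics/c5.png

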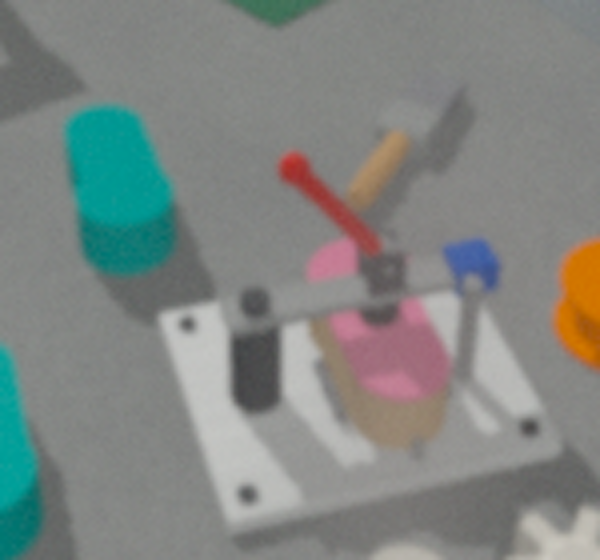

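View pics/t5.png

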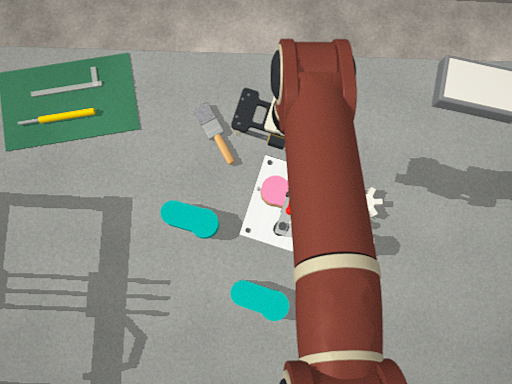

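The picture agrees with the model. The red ball at side (263,201) puts the lever at about 0.05 rad, still up. The blue block at side (308,226) is beside the stop post. Next I'll approach the lever from its outer side.

Run:
```python
from h import *
for r,z in((131,235),(54,235),(54,184)): print(r,z,rel(arc(-16.6,off=0,z=z/1e3,r=r/1e3),-16.6))
```

```text
131 235 ([0.09, 5.41, 0.55], np.float64(0.3), np.float64(-16.3))
54 235 ([-7.61, 5.36, 0.52], np.float64(0.3), np.float64(-16.3))
54 184 ([-7.63, 5.44, 5.62], np.float64(0.3), np.float64(-16.3))
```

```bash
python3 -m inch '[[-2,1.5,0.5,0],[-4,3,0.5,0],[-6,4.3,0.5,0],[-7.6,5.4,0.5,0],[-7.6,5.4,0.5,0],[-7.6,5.4,2.5,0],[-7.6,5.4,4.5,0],[-7.6,5.4,4.5,0]]'
python3 - <<'E'
from h import *
for r,z in((54,184),(40,183),(24,175),(7,157.5),(-5,136.5),(-12,118),(-12,112)): print(r,z,rel(arc(-16.6,off=0,z=z/1e3,r=r/1e3),-16.6))
cv2.imwrite("pics/c6.png",cv2.resize(imaging.get_image("side")[160:300,190:340,::-1],None,fx=4,fy=4,interpolation=cv2.INTER_CUBIC))
E
```

```text
time: 9.5
ee_pos: [0.6068, -0.0326, 0.1921]
tcp_rot: [-3.095, 0.441, 0.0]
contact_force: [-0.4, -0.4, -0.9]
opening: 0.0003
54 184 ([0.12, 0.06, 0.81], np.float64(0.4), np.float64(-16.2))
40 183 ([-1.28, 0.05, 0.91], np.float64(0.4), np.float64(-16.2))
24 175 ([-2.88, 0.06, 1.72], np.float64(0.4), np.float64(-16.2))
7 157.5 ([-4.57, 0.07, 3.47], np.float64(0.4), np.float64(-16.2))
-5 136.5 ([-5.77, 0.09, 5.57], np.float64(0.4), np.float64(-16.2))
-12 118 ([-6.46, 0.12, 7.42], np.float64(0.4), np.float64(-16.2))
-12 112 ([-6.46, 0.13, 8.02], np.float64(0.4), np.float64(-16.2))
```

View pics/c6.png

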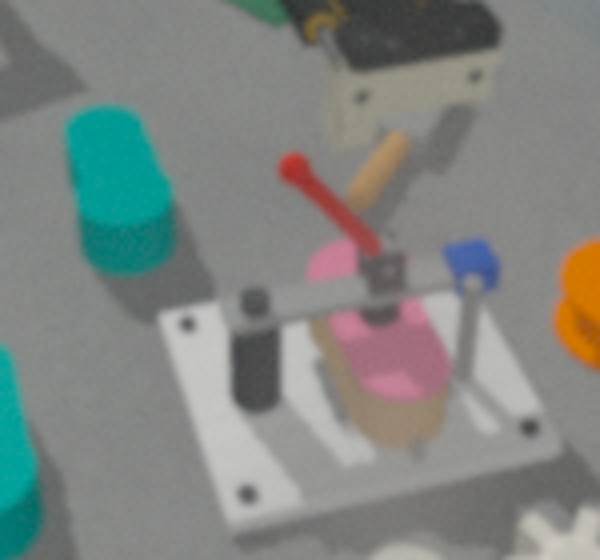

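Run:
```python
from h import *
p=manip.observe()["ee_pos"]
for dz in(0,.03,.06,.09,.12): print(dz,(proj("side",p+[0,0,dz])-[190,160])*4)
im=imaging.get_image("side")[60:240,150:390]
cv2.imwrite("pics/c7.png",cv2.resize(im[:,:,::-1],None,fx=3.3,fy=3.3,interpolation=cv2.INTER_CUBIC))
```

```text
0 [349.04734696 139.21476927]
0.03 [350.69549599  93.14978353]
0.06 [352.42424905  44.83195332]
0.09 [354.23966735  -5.90812957]
0.12 [356.14843547 -59.25729549]
```

View pics/c7.png

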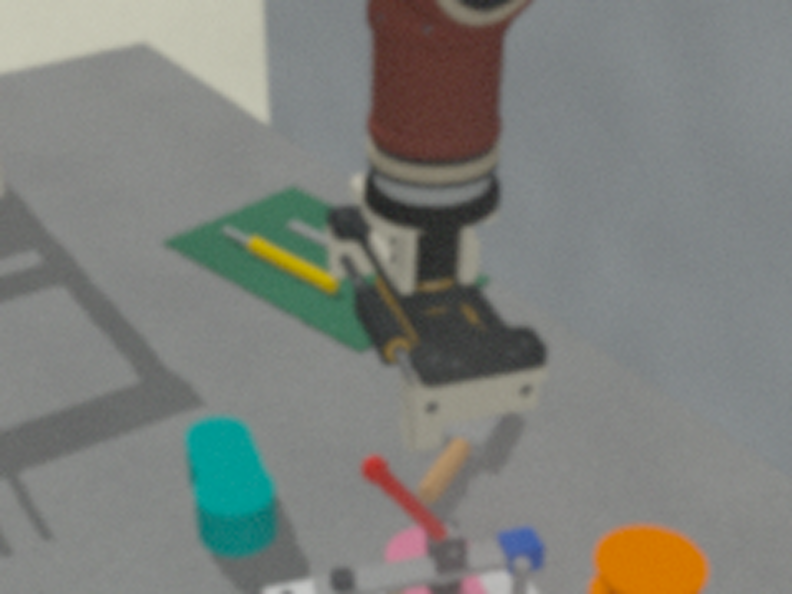

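The finger tip at c7 (425,440) matches the projected TCP and is just outward of the lever ball at (375,468). I'll push along the ball's arc.

```bash
python3 -m inch '[[0,0,0.8,0],[-0.7,0,0.9,0],[-1.3,0,0.9,0],[-2.1,0,1.3,0],[-2.9,0,1.7,0],[-3.5,0,2.3,0],[-4.1,0,2.9,0],[-4.6,0,3.5,0]]'
python3 - <<'E'
from h import *
for r,z in((7,157.5),(0,149),(-5,136.5),(-9,127),(-12,118),(-12,112)): print(r,z,rel(arc(-16.6,off=0,z=z/1e3,r=r/1e3),-16.6))
cv2.imwrite("pics/c8.png",cv2.resize(imaging.get_image("side")[160:300,190:340,::-1],None,fx=4,fy=4,interpolation=cv2.INTER_CUBIC))
E
```

```text
time: 10.4
ee_pos: [0.5642, -0.0192, 0.1595]
tcp_rot: [-3.094, 0.441, -0.009]
contact_force: [1.9, -0.5, 2.6]
opening: 0.0006
7 157.5 ([-0.12, 0.12, 0.2], np.float64(0.4), np.float64(-16.2))
0 149 ([-0.82, 0.13, 1.05], np.float64(0.4), np.float64(-16.2))
-5 136.5 ([-1.32, 0.15, 2.29], np.float64(0.4), np.float64(-16.2))
-9 127 ([-1.73, 0.16, 3.24], np.float64(0.4), np.float64(-16.2))
-12 118 ([-2.03, 0.17, 4.14], np.float64(0.4), np.float64(-16.2))
-12 112 ([-2.03, 0.18, 4.74], np.float64(0.4), np.float64(-16.2))
```

View pics/c8.png

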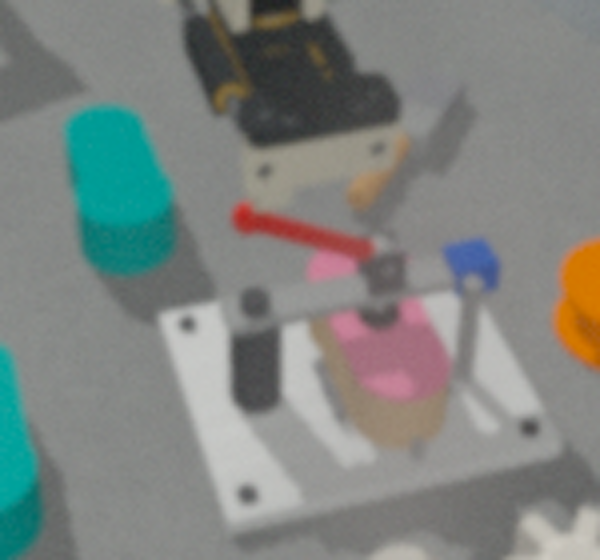

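The lever is coming down, with its ball at crop (245,215). The reaction is along the expected direction and the strap hasn't moved. I'll continue to full down.

```bash
python3 -m inch '[[-0.4,0.1,0.6,0],[-0.8,0.1,1.1,0],[-1.1,0.1,1.7,0],[-1.4,0.1,2.3,0],[-1.7,0.1,3,0],[-1.9,0.1,3.6,0],[-2,0.1,4.2,0],[-2,0.1,4.5,0]]'
python3 - <<'E'
from h import *
for r,z in((-12,118),(-12,112)): print(r,z,rel(arc(-16.6,off=0,z=z/1e3,r=r/1e3),-16.6))
E
```

```text
time: 11.25
ee_pos: [0.5438, -0.0139, 0.1165]
tcp_rot: [-3.095, 0.441, -0.005]
contact_force: [-7.3, -1.0, 37.9]
opening: 0.0005
-12 118 ([0.08, 0.05, -0.15], np.float64(0.4), np.float64(-16.2))
-12 112 ([0.08, 0.06, 0.45], np.float64(0.4), np.float64(-16.2))
```

```bash
python3 -m inch '[[0,0,0.3,0],[0,0,0.3,0],[0,0,0.3,0],[0,0,0.3,0]]'; python3 -m inch '[[0,0,-1,0],[0,0,-4,0],[0,0,-8,0],[0,0,-12,0],[0,0,-15,0],[0,0,-15,0]]';  python3 - <<'E'
from h import *
cv2.imwrite("pics/c9.png",cv2.resize(imaging.get_image("side")[160:300,190:340,::-1],None,fx=4,fy=4,interpolation=cv2.INTER_CUBIC))
print([(r["conf"],r["point"]) for r in imaging.pinpoint("lever_tip","side")[:2]])
t=np.radians(-16.6);u=np.array([np.cos(t),np.sin(t),0]);P=np.r_[PIV,0]
for l in(.8,.9,1.):
    ph=np.radians(60-57*l); b=P+u*(.075-.091*np.cos(ph))+[0,0,.105+.091*np.sin(ph)]; q=proj("side",b)
    print(l,q,(q-[190,160])*4)
E
```

```text
time: 11.65
ee_pos: [0.5438, -0.014, 0.117]
tcp_rot: [-3.095, 0.441, -0.007]
contact_force: [-5.9, -0.8, 25.2]
opening: 0.0006
time: 12.25
ee_pos: [0.544, -0.016, 0.2703]
tcp_rot: [-3.094, 0.441, -0.016]
contact_force: [0.3, -0.6, -0.4]
opening: 0.0004
[(0.8, [248.7, 231.2]), (0.71, [283.6, 252.7])]
0.8 [247.33488585 224.42275686] [229.33954342 257.69102745]
0.9 [246.62145144 227.58454671] [226.48580577 270.33818685]
1.0 [246.30745693 230.6735164 ] [225.22982773 282.69406562]
```

View pics/c9.png

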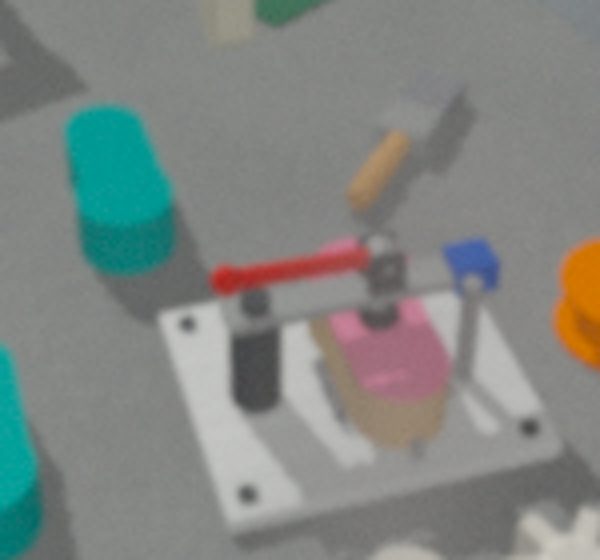

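The ball at crop (225,281) matches lever ≈ 1.0. The finger also stopped at z = 117 mm, where 0.93 would have put the ball top at 125 mm. I'll move clear and check with both cameras.

```bash
python3 -m inch '[[-3,4,0,0],[-5,8,0,0],[-6,12,0,0],[-7,16,0,0],[-8,20,0,0],[-8,24,0,0],[-9,28,0,0],[-9,30,0,0]]'
python3 - <<'E'
from h import *
for n in("side","top"):
    im=imaging.get_image(n)[:,:,::-1]; cv2.imwrite(f"pics/{n}10.png",im)
a=cv2.imread("pics/top10.png")[100:280,190:400];b=cv2.imread("pics/top0.png")[100:280,190:400]
cv2.imwrite("pics/c10.png",cv2.resize(np.hstack([b,a]),None,fx=1.9,fy=1.9,interpolation=cv2.INTER_CUBIC))
for t in("strap_pivot","strap_tip","lever_tip"): print(t,[(r["conf"],r["point"]) for r in imaging.pinpoint(t,"top")[:2]])
print(proj("top",arc(-16.6,0,.081)))
a=cv2.imread("pics/side10.png");b=cv2.imread("pics/side0.png")
E
```

```text
time: 13.15
ee_pos: [0.3667, -0.2811, 0.2591]
tcp_rot: [-3.093, 0.45, 0.009]
contact_force: [-0.6, -0.7, 0.6]
opening: 0.0006
strap_pivot [(0.68, [282.4, 226.9])]
strap_tip [(0.64, [296.1, 167.4])]
lever_tip []
[299.74871562 171.12542279]
```

View pics/c10.png

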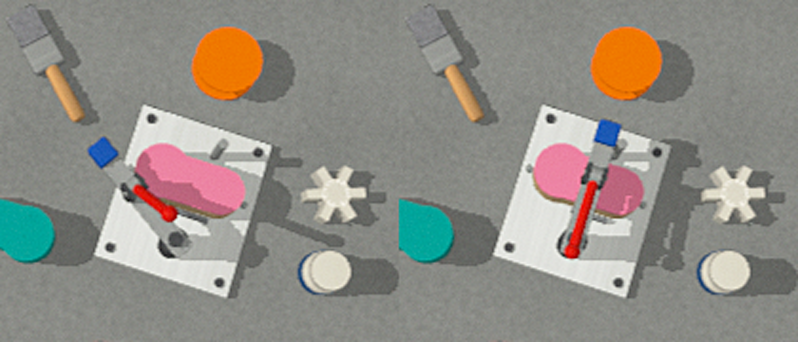

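View pics/side10.png

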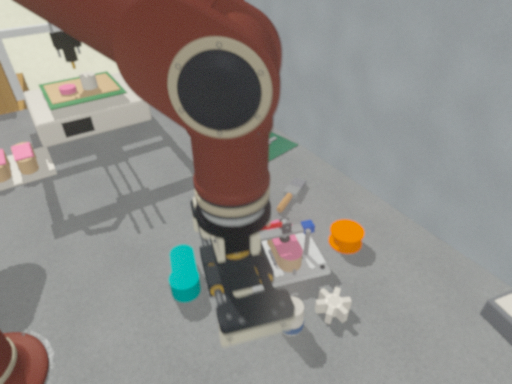

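In the before/after top view the blue block sits against the stop post, and the red lever lies along the strap over the pivot. The part and the four bystanders are unchanged, and the arm is clear, so I'm handing in.

```bash
python3 -c "
from bench import manip; print(manip.sign_off())"
```

```text
the job is handed in; nothing more can be done
None
```

I swung the strap round over the part until it met its stop, pushed the red lever fully down, moved the arm clear and handed the job in. The clock read about 13 s of the 48 allowed. Sign-off gives no verdict, so these are my own checks:

- **Strap:** it stopped moving under a push of about 11 N. In the last top view the blue block sits at the stop post, within roughly 0.015 rad of where I expected it. The network's own reading of the strap tip was about 5 px off (296,167 against 300,171 predicted). The visible block at about (299.5,169.5) fits the prediction better, so I relied on that and on the contact.
- **Lever:** the finger stopped at 117 mm above the bench under 25–38 N. The ball's position in the side view after release matches a lever value of about 1.0. The network found no lever tip in the last top view, but the lever is plainly lying down in that picture.
- **Pad force:** I couldn't measure this directly. I infer it from the lever being fully down.
- **Part and bystanders:** I compared the before and after top views by eye, without measuring. The part, spool, jar, star and brush look unmoved, and the wrist force read near zero once the arm was clear.

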